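Put the balance weight away and seat the drawer

ROBOT

A 6-joint arm with a two-finger parallel gripper is mounted at the origin on a cart in front of the work surface, level with it; the furniture and walls round the work are solid. World frame = base frame: x ahead of the robot, y to its left, z up, the work surface at z = 0. Lengths are in m, angles in rad, forces in N, time in s.
With the tool pointing down it reaches from about 0.3 to 0.825 m from the base axis. Payload 5.4 kg.
Tool frame: the origin (TCP) lies between the finger pads, 19 mm behind the fingertips; this is the grasp point; z points along the fingers, y is the line along which they close (so a half turn about z gives the same grasp; the last joint's range is limited). The gripper opens to 92 mm and grips with 3 to 60 N. Pads are 20 mm wide; open, the fingers measure 128 mm over their backs; the gripper's body (75 mm by 189 mm) begins 69 mm behind the grasp point.
Start: joints at [-1.51, 0.158, 1.597, -0, 1.386, -0.21], TCP at [0.154, -0.554, 0.233] pointing down, gripper open.
Joint ranges: [-2.91, 2.91], [-0.94, 2.29], [0.18, 2.7], [-1.29, 4.43], [0.17, 2.64], [-3, 3]. Speed limits (rad/s): [2.57, 2.57, 3.14, 3.14, 3.14, 3.14].

INTERFACE

Orientations are given as [roll, pitch, yaw] about the fixed x, y, z axes, in that order (R = Rz(yaw) Ry(pitch) Rx(roll)).
In Python, from plant import bot gives the robot as it stands.
- The arm moves only by the tool nudge_tcp, called after "Call:" by a JSON object that holds its "method" and its "body", one argument or row to a line. Schema: {"type":"object","properties":{"segments":{"type":"array","items":{"type":"array","items":{"type":"array","items":{"type":"number"},"minItems":7,"maxItems":7},"minItems":1,"maxItems":10},"minItems":1,"maxItems":1},"only":{"type":"string"},"quiet":{"type":"boolean"},"lines":{"type":"string"}},"required":["segments"],"additionalProperties":false}. segments is a list that holds a single list of rows (three levels of brackets), with 1 to 10 rows, each of 7 numbers: the opening from 0.0 (shut) to 1.0 (fully open), then dx, dy, dz in units of 5 mm, then a rotation vector rx, ry, rz in units of 0.1 rad; each row is the pose to reach, as a shift and turn from the pose commanded when the call began, along the tool's axes at that moment; what a row does not reach only later rows make up. A row lasts 1/10 s, in which the tool goes at most 0.05 m and 0.15 rad, less where a joint would pass 70% of its speed; a pose out of reach is approached as far as the arm can. The fingers move at their own pace and stop on an object; the grip force is fixed at half the most. Time passes only in rows, so rows that do not move let the fingers close. The tool returns the time, the measured TCP pose, the force, the opening and the grip force at its end. only (a regular expression) keeps the lines of the reply that match it, lines (a string "A,B") keeps lines A to B, and quiet returns only ok. Input that does not fit is refused with a message, and nothing moves.
- bot.state(): the state, without advancing time (a new reading comes with each control period).
- bot.get_image(name): name is "scene" or "top" or "wrist"; returns the picture (384x512x3 uint8, red, green, blue); there is no depth.
- bot.calibration(name): a dict with "fx", "fy", "cx", "cy" (pixels), "dist" ([k1, k2, p1, p2, k3] as OpenCV has them; the pictures are not rectified), "extrinsics" (4x4, takes a point from world to camera coordinates). Camera axes: x right, y down, z forward; pixel columns grow to the right and rows downward; lengths in m; the calibration is good to about 2 mm. A picture is of the moment at which its call begins: read the wrist's pose just before it. calibration takes no time and is no camera call; for the wrist camera it gives the pose at the moment of the call.
- bot.sign_off(): hands the job in; it is judged then, once.
The state is a dict: "t": time; "joint_positions": joint angles; "qvel": joint speeds; "joint_efforts": joint torques, N m; "eef_pos": TCP position; "ee_rot": TCP orientation; "force": force on the tool from outside, world axes, zero at the start; "torque": the same for the moment, N m; "opening": opening from 0.0 (shut) to 1.0 (fully open); "gripper_force": force on a finger pad.
Only numpy, scipy, OpenCV 4.12 (cv2) and the standard library are available. Lean on these libraries where they do the work, as an engineer would, in place of code of your own. Each camera call takes 0.05 s, during which the arm holds its last target. There are 200 camera calls.

TASK

One of the two small drawers under the bench riser was left open. Stand the brass balance weight upright on the floor of that open drawer, let go of it, and then push the drawer fully home until it seats at its detent. Leave the other drawer shut, and do not knock over or shift the small vial that stands beside the riser.

Things in the scene. Friction and masses are not known exactly. Their poses are not given: they have to be found in the camera images.
- weight: loose brass-coloured balance weight with a knob, 0.1 kg, 30 mm tall, standing on the table in front of the riser. Round body 26 mm across up to 21 mm height, above it a knob 14 mm across. Origin at the centre of its underside, z up; yaw is arbitrary.
- riser: fixed grey riser, 236 mm wide. Origin at table height, mid-width, in the plane of the shut drawer fronts; x away from the robot, y left. Two identical drawer units at y +-56 mm, cheeks at +-116 mm from 15 mm back. Shelf underside 203 mm up, overhanging the fronts by 40 mm: a tool pointing straight down at a shut front hits it, one leaned back 30 to 40 degrees, fingers forward and down, clears it.
- drawer_a_front (a point): point on the outer face of the open drawer's flat white front (104 mm wide, 58 mm tall, 12 mm thick): mid-width, 48 mm above the table, 19 mm under the front's upper edge; a good place to push. x into the unit (closing direction). A lip pull (44 mm wide, 13 mm out, top 22 mm above the table) sits low on it. The open drawer may be the left or the right one.
- drawer_a_floor (a point): point on the open drawer's floor, mid-width, 58 mm behind its front's outer face, 14 mm above the table; a good place for the weight. Axes as the riser's. Tray 86 mm wide inside, side walls 8 mm above its floor; free from 46 mm in front of this point (front panel, 53 mm above the floor) to 87 mm behind it (rear wall).
- drawer_a (a joint): slide of the open drawer, m: 0 = fully home, grows as it is pulled out towards the robot; starts at 0.085 to 0.115. Friction about 0.5 N; from about 19 to 9 mm before home a roller detent resists, most (5 to 12 N) at 17 mm, and throws the drawer back if let go there; below about 5 mm it pulls the drawer home by itself and holds it there.
- drawer_b (a joint): slide of the other, identical drawer (same detent), m: 0 = fully home; starts shut and stays shut.
- vial: small brown sample vial with a white cap, 24 mm across, 46 mm tall, standing loose on the table to the left of the riser; origin at the centre of its underside. To be left alone.

How it is judged:
On the way:
1. the weight stands upright in the open drawer, released (x of weight in the frame of drawer_a_floor between -0.045 and 0.07 m and y of weight in the frame of drawer_a_floor between -0.04 and 0.04 m and z of weight in the frame of drawer_a_floor below 0.005 m and angle between weight's own z axis and vertical below 0.25 rad and contact force between weight and the fingers below 0.1 N and value of joint drawer_a above 0.03 m), for 0.2 s.
At the end, for the whole second after the job is handed in: the open drawer is home (within 4 mm) and stays there, the other drawer is shut (within 4 mm), and the weight is at rest inside the drawer, upright within 0.25 rad, on the drawer's floor (within 5 mm) (value of joint each of drawer_a, drawer_b below 0.004 m and x of weight in the frame of drawer_a_floor between -0.045 and 0.07 m and y of weight in the frame of drawer_a_floor between -0.04 and 0.04 m and z of weight in the frame of drawer_a_floor below 0.005 m and angle between weight's own z axis and vertical below 0.25 rad and linear speed of weight below 0.02 m/s); the robot touches nothing.
It fails at once if the vial is knocked over or shifted more than 20 mm (distance of vial from where it was at the start of the episode above 0.02 m or angle between vial's own z axis and vertical above 0.5 rad).
It fails at once if the other drawer is pulled open by more than 15 mm (value of joint drawer_b above 0.015 m).
It also fails if it takes over 48 s, if anything falls off the work surface, if the arm or the gripper's body presses on something with over 40 N, if the wrist force passes 120 N, or if a joint passes its speed limit or range.

## Working session

There is one attempt and no reset: what is moved stays moved. The work goes in short steps, Python scripts to look and compute and a tool call to move; the robot and the scene stay as the last step left them, time stands still between calls to the robot, and variables do not carry over. Pictures are saved under pics/ and viewed, at most 10 in all, crops included, and the job is handed in when it is done.

```bash
ls; mkdir -p pics
```

Run:
```python
from plant import bot
import cv2,numpy as np
for n in ["scene","top"]:
    c=bot.calibration(n); print(n,c)
    cv2.imwrite(f"pics/{n}0.png",cv2.cvtColor(bot.get_image(n),cv2.COLOR_RGB2BGR))
print(bot.state())
```

```text
pics
plant.py
scene {'fx': 400.764152719526, 'fy': 400.764152719526, 'cx': 258.4858516753753, 'cy': 193.09620418588165, 'dist': array([-0.02797152,  0.        ,  0.        ,  0.        ,  0.        ]), 'extrinsics': array([[-0.84908898, -0.52787879,  0.019796  ,  0.64953961],
       [-0.31234339,  0.4714743 , -0.82471425,  0.0718936 ],
       [ 0.42601586, -0.70643893, -0.56520308,  0.89612511],
       [ 0.        ,  0.        ,  0.        ,  1.        ]])}
top {'fx': 455.3204908109305, 'fy': 455.3204908109305, 'cx': 250.38734507796894, 'cy': 185.21428001907347, 'dist': array([0.03491883, 0.        , 0.        , 0.        , 0.        ]), 'extrinsics': array([[-0.31542762, -0.94894768,  0.00192984,  0.50525812],
       [-0.89298893,  0.29613781, -0.33892943,  0.38812514],
       [ 0.32105479, -0.10863103, -0.94080982,  0.9138862 ],
       [ 0.        ,  0.        ,  0.        ,  1.        ]])}
{'t': 0.1, 'joint_positions': array([-1.51013150e+00,  1.58989705e-01,  1.59810755e+00,  2.86657186e-05,
        1.38619691e+00, -2.10118262e-01]), 'qvel': array([ 0.00118998,  0.00078636, -0.00294274,  0.00083809,  0.00117425,
        0.00095599]), 'joint_efforts': array([ 2.35904354e-04, -3.86505175e+01, -3.22960460e+01,  7.02635734e-02,
        3.39294795e-02, -4.40391591e-05]), 'eef_pos': array([ 0.15374929, -0.55350862,  0.23241466]), 'ee_rot': array([-3.13993443e+00, -3.82444792e-04,  2.70777487e-01]), 'force': array([-0.36305288, -0.04131625, -0.20535682]), 'torque': array([-0.01406691, -0.05739932,  0.00698708]), 'gripper_force': 0.0, 'opening': 1.0022748258318033}
```

View pics/scene0.png

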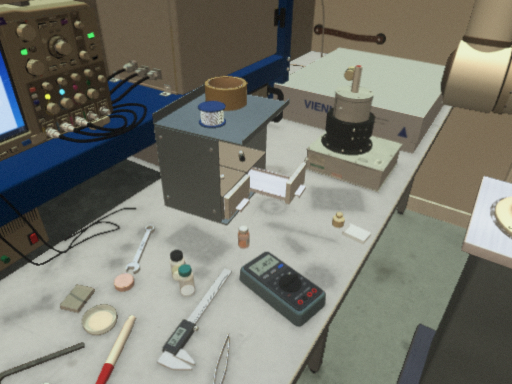

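View pics/top0.png

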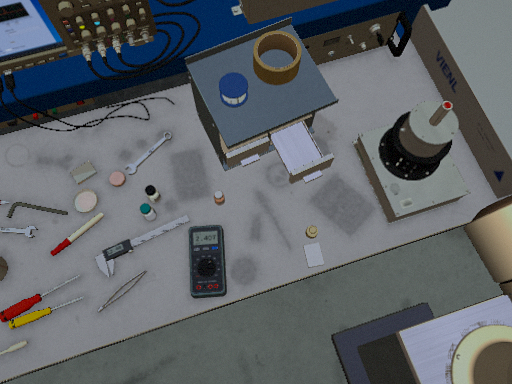

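The open drawer is the right one. In the top view the weight is near (312,231) and the vial near (219,198); the scene view has them at (338,220) and (243,237). I'll enlarge these areas to read them more closely.

Run:
```python
import cv2
a=cv2.imread("pics/top0.png")[120:245,205:345]
cv2.imwrite("pics/c1.png",cv2.resize(a,None,fx=4.8,fy=4.8,interpolation=cv2.INTER_CUBIC))
a=cv2.imread("pics/scene0.png")[155:255,215:375]
cv2.imwrite("pics/c2.png",cv2.resize(a,None,fx=5,fy=5,interpolation=cv2.INTER_CUBIC))
```

```text
(no output)
```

View pics/c1.png

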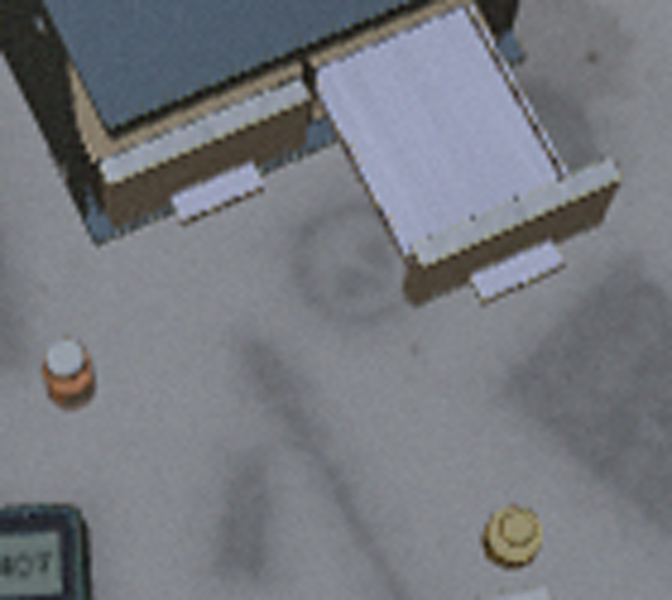

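View pics/c2.png

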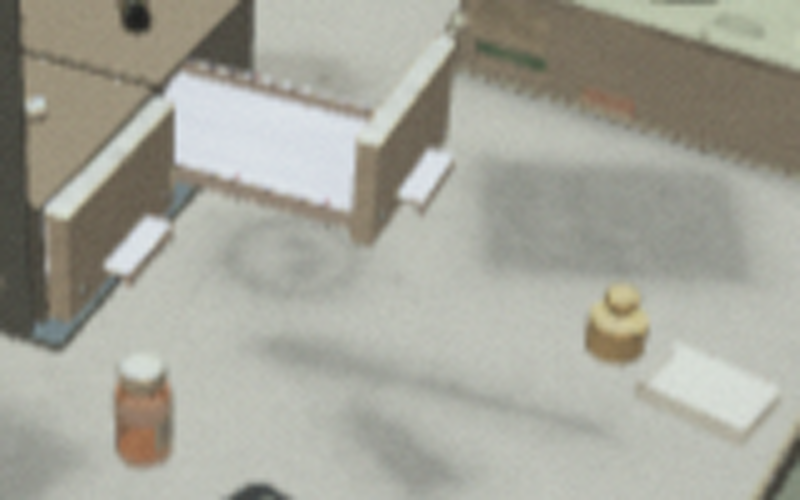

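Create h.py:
```python
from plant import bot
import cv2,numpy as np
from scipy.spatial.transform import Rotation as R
def ray(c,uv,z):
    K=np.array([[c['fx'],0,c['cx']],[0,c['fy'],c['cy']],[0,0,1]])
    n=cv2.undistortPoints(np.array([[uv]],float),K,c['dist'])[0,0]
    E=c['extrinsics'];Rm=E[:3,:3];o=-Rm.T@E[:3,3];d=Rm.T@np.r_[n,1]
    return o+d*(z-o[2])/d[2]
def rel(p,rpy):
    "target world pose -> shift and rotvec along tool axes"
    s=bot.state();T=R.from_euler('xyz',s['ee_rot'])
    return T.inv().apply(np.array(p)-s['eef_pos']),(T.inv()*R.from_euler('xyz',rpy)).as_rotvec()
```

Run:
```python
from h import *
np.set_printoptions(precision=4,suppress=True)
top=bot.calibration("top");sc=bot.calibration("scene")
t=lambda x,y,z:ray(top,((x+.5)/4.8-.5+205,(y+.5)/4.8-.5+120),z)
s=lambda x,y,z:ray(sc,((x+.5)/5-.5+215,(y+.5)/5-.5+155),z)
print("knob",t(518,527,.03),s(624,293,.03)," body",t(513,538,.018),s(617,320,.021))
L,Rr=t(418,267,.067),t(615,187,.067);print("open top",L,Rr,np.linalg.norm(L-Rr),np.arctan2((L-Rr)[1],(L-Rr)[0])-np.pi/2)
l,r=s(378,140,.067),s(456,38,.067);print("open sc",l,r,np.linalg.norm(l-r),np.arctan2((l-r)[1],(l-r)[0])-np.pi/2)
L,Rr=t(106,182,.067),t(313,97,.067);print("shut top",L,Rr,np.linalg.norm(L-Rr),np.arctan2((L-Rr)[1],(L-Rr)[0])-np.pi/2)
l,r=s(67,218,.067),s(175,100,.067);print("shut sc",l,r,np.linalg.norm(l-r),np.arctan2((l-r)[1],(l-r)[0])-np.pi/2)
print("vial",t(66,357,.046),s(143,366,.046))
```

```text
knob [0.4015 0.2573 0.03  ] [0.3993 0.257  0.03  ]  body [0.3997 0.2587 0.018 ] [0.398 0.265 0.021]
open top [0.5213 0.2648 0.067 ] [0.5298 0.1656 0.067 ] 0.09952770083663917 0.08532663112037175
open sc [0.5212 0.2602 0.067 ] [0.5327 0.1584 0.067 ] 0.10247600944266368 0.11215778535666532
shut top [0.6056 0.3863 0.067 ] [0.6163 0.282  0.067 ] 0.10488509296277941 0.10234273539477456
shut sc [0.6019 0.3862 0.067 ] [0.6152 0.2821 0.067 ] 0.10493160199004901 0.1273578502323398
vial [0.5375 0.4277 0.046 ] [0.5353 0.4287 0.046 ]
```

Run:
```python
from h import *
np.set_printoptions(precision=4,suppress=True)
a=.5;y=.107
z=R.from_euler('xyz',[np.pi,-a,y]).apply([0,0,1])
print(z)
print(rel([.40,-.2,.25],[np.pi,0,y]))
g=np.array([.4005,.2575,.025])
print(rel(g-.1*z,[np.pi,-a,y]))
```

```text
[ 0.4767  0.0512 -0.8776]
(array([ 0.3318, -0.2748, -0.017 ]), array([-0.0017, -0.0002,  0.1638]))
(array([ 0.4073, -0.7231,  0.121 ]), array([-0.0426,  0.4986,  0.1599]))
```

The manual's scale: shifts go in units of 5 mm and turns go in units of 0.1 rad. Converting my numbers, 0.33 m is 66, -0.275 m is -55, 0.16 rad is 1.6.

Call:
{"method": "nudge_tcp", "body": {
  "segments": [
    [[1,66,-55,-4,0,0,1.6],[1,66,-55,-4,0,0,1.6],[1,66,-55,-4,0,0,1.6],[1,66,-55,-4,0,0,1.6],[1,66,-55,-4,0,0,1.6],[1,66,-55,-4,0,0,1.6],[1,66,-55,-4,0,0,1.6],[1,66,-55,-4,0,0,1.6],[1,66,-55,-4,0,0,1.6],[1,66,-55,-4,0,0,1.6]]
  ]
}}

```text
t: 1.1
eef_pos: [0.3995, -0.1979, 0.2532]
ee_rot: [-3.141, -0.0, 0.116]
force: [0.0, -0.4, -0.3]
opening: 0.998
gripper_force: 0.0
```

Run:
```python
from h import *
np.set_printoptions(precision=4,suppress=True)
a=.5;y=.107
z=R.from_euler('xyz',[np.pi,-a,y]).apply([0,0,1])
g=np.array([.4005,.2575,.025])
print(bot.state()['joint_positions'],rel(g-.1*z,[np.pi,-a,y]))
```

```text
[-0.7329 -0.2038  1.9135  0.0009  1.4322  0.7217] (array([ 0.0058, -0.4525,  0.1408]), array([-0.0031,  0.4995,  0.0087]))
```

Call:
{"method": "nudge_tcp", "body": {
  "segments": [
    [[1,1.2,-90.5,12,0,5,0.09],[1,1.2,-90.5,12,0,5,0.09],[1,1.2,-90.5,12,0,5,0.09],[1,1.2,-90.5,12,0,5,0.09],[1,1.2,-90.5,12,0,5,0.09],[1,1.2,-90.5,12,0,5,0.09],[1,1.2,-90.5,12,0,5,0.09],[1,1.2,-90.5,12,0,5,0.09],[1,1.2,-90.5,12,0,5,0.09],[1,1.2,-90.5,12,0,5,0.09]]
  ]
}}

```text
t: 2.1
eef_pos: [0.3569, 0.2314, 0.196]
ee_rot: [-3.14, -0.502, 0.101]
force: [1.6, -1.1, 0.3]
opening: 1.002
gripper_force: 0.0
```

Run:
```python
from h import *
np.set_printoptions(precision=4,suppress=True)
a=.5;y=.107
z=R.from_euler('xyz',[np.pi,-a,y]).apply([0,0,1])
g=np.array([.4005,.2575,.025])
print(bot.state()['joint_positions'],rel(g-.1*z,[np.pi,-a,y]))
```

```text
[ 0.3886 -0.6086  2.3846 -0.1748  0.8887  1.9358] (array([-0.0417, -0.0211,  0.0721]), array([ 0.0014, -0.0016, -0.0056]))
```

Call:
{"method": "nudge_tcp", "body": {
  "segments": [
    [[1,-8.4,-4.2,14.4,0,0,0],[1,-8.4,-4.2,14.4,0,0,0],[1,-8.4,-4.2,14.4,0,0,0],[1,-8.4,-4.2,14.4,0,0,0]]
  ]
}}

```text
t: 2.5
eef_pos: [0.3527, 0.2503, 0.1127]
ee_rot: [-3.141, -0.498, 0.101]
force: [1.0, -0.4, 0.5]
opening: 0.999
gripper_force: 0.0
```

Run:
```python
from h import *
np.set_printoptions(precision=4,suppress=True)
a=.5;y=.107
g=np.array([.4005,.2575,.025])
print(bot.state()['joint_positions'],rel(g,[np.pi,-a,y]))
cv2.imwrite("pics/w1.png",cv2.cvtColor(bot.get_image("wrist"),cv2.COLOR_RGB2BGR))
```

```text
[ 0.4548 -0.4095  2.439  -0.2727  0.6583  2.1026] (array([ 0.0006, -0.0023,  0.1001]), array([ 0.0021,  0.002 , -0.0055]))
```

View pics/w1.png

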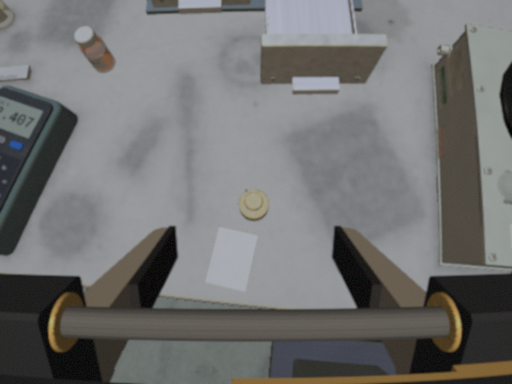

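The weight's knob is at (254,201), central between the fingers. The open drawer front's top outer edge runs from (262,46) to (385,46).

Run:
```python
from h import *
np.set_printoptions(precision=4,suppress=True)
w=bot.calibration("wrist")
k=ray(w,(254,201),.03);print(k,ray(w,(262,46),.067),ray(w,(385,46),.067))
print(rel([.5*(k[0]+.4005),.5*(k[1]+.2575),.025],[np.pi,-.5,.107]))
```

```text
[0.4035 0.2559 0.03  ] [0.5241 0.2613 0.067 ] [0.536  0.1607 0.067 ]
(array([-0.0006, -0.001 ,  0.1017]), array([ 0.0012, -0.0017, -0.007 ]))
```

Call:
{"method": "nudge_tcp", "body": {
  "segments": [
    [[1,0,-0.2,8,0,0,0],[1,0,-0.2,15,0,0,0],[1,0,-0.2,20.2,0,0,0],[1,0,-0.2,20.2,0,0,0],[0.2,0,-0.2,20.2,0,0,0],[0,0,-0.2,20.2,0,0,0],[0,0,-0.2,20.2,0,0,0],[0,0,-0.2,20.2,0,0,0],[0,0,-0.2,20.2,0,0,0],[0,0,-0.2,20.2,0,0,0]]
  ]
}}

```text
t: 3.55
eef_pos: [0.4004, 0.2573, 0.0243]
ee_rot: [-3.139, -0.5, 0.101]
force: [-0.1, 0.1, -0.2]
opening: 0.504
gripper_force: 0.0
```

Call:
{"method": "nudge_tcp", "body": {
  "segments": [
    [[0,0,0,0,0,0,0],[0,0,0,0,0,0,0],[0,0,0,0,0,0,0],[0,0,0,0,0,0,0],[0,0,0,0,0,0,0],[0,0,0,0,0,0,0],[0,0,0,0,0,0,0]]
  ]
}}

```text
t: 4.25
eef_pos: [0.4004, 0.2571, 0.0238]
ee_rot: [-3.139, -0.499, 0.1]
force: [-1.0, 0.0, 0.7]
opening: 0.256
gripper_force: 29.8
```

Run:
```python
from h import *
np.set_printoptions(precision=4,suppress=True)
for p in [(.42,.235,.115),(.565,.216,.108),(.566,.216,.06),(.5755,.217,.0395)]: print(rel(p,[np.pi,-.5,.107]))
```

```text
(array([ 0.0588,  0.0238, -0.0718]), array([ 0.0009,  0.001 , -0.0058]))
(array([0.1805, 0.0574, 0.0024]), array([ 0.0009,  0.001 , -0.0058]))
(array([0.1584, 0.0576, 0.045 ]), array([ 0.0009,  0.001 , -0.0058]))
(array([0.157 , 0.0576, 0.0676]), array([ 0.0009,  0.001 , -0.0058]))
```

Scaled: 0.18 m is 36, 0.17 m is 34, -0.006 rad is -0.06.

Call:
{"method": "nudge_tcp", "body": {
  "segments": [
    [[0,4,1.6,-5,0,0,0],[0,9,3.6,-11,0,0,0],[0,11.8,4.8,-14.4,0,0,0],[0,17,6.6,-11,0,0,0],[0,23,8,-7,0,0,0],[0,29,10,-3,0,0,0],[0,34,11.4,-0.6,0,0,0],[0,36,11.5,0.4,0,0,-0.06],[0,36,11.5,0.4,0,0,-0.06],[0,36,11.5,0.4,0,0,-0.06]]
  ]
}}

```text
t: 5.25
eef_pos: [0.563, 0.2161, 0.1073]
ee_rot: [3.14, -0.497, 0.108]
force: [-0.6, -0.0, -1.2]
opening: 0.259
gripper_force: 29.8
```

Run:
```python
from h import *
np.set_printoptions(precision=4,suppress=True)
c=bot.calibration("wrist");im=bot.get_image("wrist");im2=bot.get_image("scene")
cv2.imwrite("pics/w2.png",cv2.cvtColor(im,cv2.COLOR_RGB2BGR))
b=cv2.resize(im2[100:260,180:380],(480,384));
cv2.imwrite("pics/m2.png",cv2.cvtColor(np.vstack([cv2.resize(im,(400,300)),cv2.resize(b,(375,300))[:, :].copy() if 0 else cv2.resize(b,(400,300))]),cv2.COLOR_RGB2BGR))
for p in [(.566,.216,.06),(.5755,.217,.0395)]: print(rel(p,[np.pi,-.5,.107]))
```

```text
(array([-0.0199,  0.0006,  0.0433]), array([0.0005, 0.0024, 0.0011]))
(array([-0.0213,  0.0006,  0.0659]), array([0.0005, 0.0024, 0.0011]))
```

View pics/m2.png

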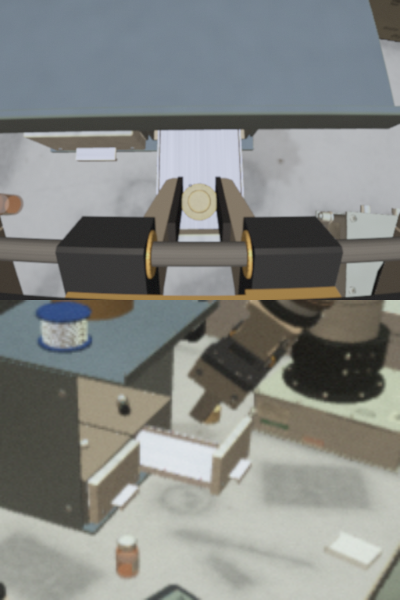

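The weight is held upright and sits centred over the tray: it is at column 200, and the tray spans columns 158–243. The front panel is cleared, so I'll lower it.

Scaled: 0.066 m is 13.2, 0.065 m is 13.

Call:
{"method": "nudge_tcp", "body": {
  "segments": [
    [[0,-2,0,4,0,0,0],[0,-4,0,8.6,0,0,0],[0,-4.2,0,11.2,0,0,0],[0,-4.2,0,13,0,0,0],[0,-4.2,0,13.2,0,0,0],[0,-4.2,0,13.2,0,0,0]]
  ]
}}

```text
t: 5.95
eef_pos: [0.5777, 0.2175, 0.0408]
ee_rot: [3.141, -0.5, 0.108]
force: [0.3, 0.3, -0.8]
opening: 0.261
gripper_force: 29.8
```

```bash
python3 -c "
from h import *
print(rel((.5755,.217,.0385),[np.pi,-.5,.107]))"
```

```text
(array([-0.0030408 ,  0.00024206,  0.00096788]), array([6.12325700e-04, 3.23033547e-05, 5.09994395e-04]))
```

Scaled: 0.0023 m is 0.46, 0.0015 m is 0.3.

Call:
{"method": "nudge_tcp", "body": {
  "segments": [
    [[0,-0.2,0,0.3,0,0,0],[0,-0.26,0,0.46,0,0,0],[0,-0.26,0,0.46,0,0,0],[0,-0.26,0,0.46,0,0,0]]
  ]
}}

```text
t: 6.35
eef_pos: [0.5776, 0.2172, 0.0379]
ee_rot: [3.141, -0.5, 0.107]
force: [-0.6, -0.1, -0.1]
opening: 0.258
gripper_force: 29.8
```

Scaled: 0.0007 m is 0.14, -0.0004 m is -0.08.

Call:
{"method": "nudge_tcp", "body": {
  "segments": [
    [[0,-0.08,0,0.14,0,0,0],[0.4,-0.08,0,0.14,0,0,0],[0.4,-0.08,0,0.14,0,0,0],[0.4,-0.08,0,0.14,0,0,0],[0.4,-0.08,0,0.14,0,0,0],[0.4,-0.08,0,0.14,0,0,0]]
  ]
}}

```text
t: 6.95
eef_pos: [0.5774, 0.2172, 0.0367]
ee_rot: [3.141, -0.499, 0.107]
force: [-0.2, -0.2, 0.5]
opening: 0.401
gripper_force: 0.0
```

Scaled: -0.1 m is -20, -0.14 m is -28.

Call:
{"method": "nudge_tcp", "body": {
  "segments": [
    [[0.4,1.6,0,-3,0,0,0],[0.4,3.4,0,-6.6,0,0,0],[0.4,3.4,0,-12,0,0,0],[0.4,3.4,0,-20,0,0,0],[0.4,3.4,0,-28,0,0,0],[0.4,3.4,0,-28,0,0,0]]
  ]
}}

```text
t: 7.55
eef_pos: [0.5275, 0.2126, 0.1742]
ee_rot: [-3.141, -0.51, 0.108]
force: [1.2, -0.8, 1.1]
opening: 0.4
gripper_force: 0.0
```

Run:
```python
from h import *
c=bot.calibration("wrist");im=bot.get_image("wrist")
im2=bot.get_image("top")[110:230,220:360]
cv2.imwrite("pics/m3.png",cv2.cvtColor(np.vstack([cv2.resize(im,(400,300)),cv2.resize(im2,(350,300)) if 0 else cv2.resize(im2,(400,300))]),cv2.COLOR_RGB2BGR))
```

```text
(no output)
```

View pics/m3.png

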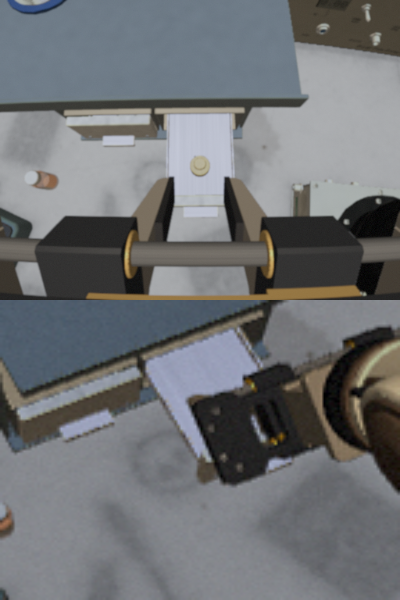

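The weight stands upright, centred on the drawer floor, at (200,165) in the upper half. The vial has not moved. Next I'll close the fingers, lean the tool to 0.65 rad and push on the front.

Run:
```python
from h import *
np.set_printoptions(precision=4,suppress=True)
for p in [(.45,.2035,.13),(.475,.206,.055)]: print(rel(p,[np.pi,-.65,.11]))
```

```text
(array([-0.0857,  0.0002, -0.0026]), array([ 0.0022,  0.1485, -0.0022]))
(array([-0.0998,  0.0003,  0.0752]), array([ 0.0022,  0.1485, -0.0022]))
```

Scaled: -0.1 m is -20, -0.093 m is -18.6, 0.15 rad is 1.5.

Call:
{"method": "nudge_tcp", "body": {
  "segments": [
    [[0,-8,0,-0.4,0,0.7,0],[0,-17.2,0,-0.6,0,1.5,0],[0,-17.2,0,-0.6,0,1.5,0],[0,-18.6,0,6,0,1.5,0],[0,-20,0,15,0,1.5,0],[0,-20,0,15,0,1.5,0],[0,-20,0,15,0,1.5,0],[0,-20,0,15,0,1.5,0],[0,-20,0,15,0,1.5,0]]
  ]
}}

```text
t: 8.55
eef_pos: [0.4764, 0.2067, 0.058]
ee_rot: [3.142, -0.656, 0.107]
force: [0.0, -0.1, 0.8]
opening: 0.01
gripper_force: 0.0
```

Run:
```python
from h import *
np.set_printoptions(precision=4,suppress=True)
p=np.array([.475,.206,.055])
for d in [0,.02,.07,.1,.13]: print(d,rel(p+d*np.array([np.cos(.108),np.sin(.108),0]),[np.pi,-.65,.108]))
```

```text
0 (array([-0.003 ,  0.0006,  0.0015]), array([ 0.0007, -0.0064, -0.0009]))
0.02 (array([0.0129, 0.0005, 0.0137]), array([ 0.0007, -0.0064, -0.0009]))
0.07 (array([0.0525, 0.0005, 0.0443]), array([ 0.0007, -0.0064, -0.0009]))
0.1 (array([0.0762, 0.0004, 0.0626]), array([ 0.0007, -0.0064, -0.0009]))
0.13 (array([0.1   , 0.0004, 0.0809]), array([ 0.0007, -0.0064, -0.0009]))
```

Scaled: 0.03 m is 6, 0.074 m is 14.8.

Call:
{"method": "nudge_tcp", "body": {
  "segments": [
    [[0,1,0,1.6,0,0,0],[0,2.6,0,2.8,0,0,0],[0,4,0,3.8,0,0,0],[0,5.2,0,4.8,0,0,0],[0,6.8,0,6,0,0,0],[0,8.4,0,7.2,0,0,0],[0,10,0,8.4,0,0,0],[0,11.6,0,9.6,0,0,0],[0,13.2,0,10.8,0,0,0],[0,14.8,0,12,0,0,0]]
  ]
}}

```text
t: 9.55
eef_pos: [0.5694, 0.2164, 0.0508]
ee_rot: [3.14, -0.649, 0.108]
force: [-2.0, 1.9, 0.2]
opening: 0.004
gripper_force: 0.8
```

Run:
```python
from h import *
print(bot.state()['eef_pos'],bot.state()['force'])
a=bot.get_image("top")[110:230,220:360];b=bot.get_image("scene")[130:250,200:340]
cv2.imwrite("pics/m4.png",cv2.cvtColor(cv2.resize(np.hstack([a,b]),(800,343)),cv2.COLOR_RGB2BGR))
```

```text
[0.5693987  0.21639696 0.0507652 ] [-1.99623168  1.93633273  0.19918067]
```

View pics/m4.png

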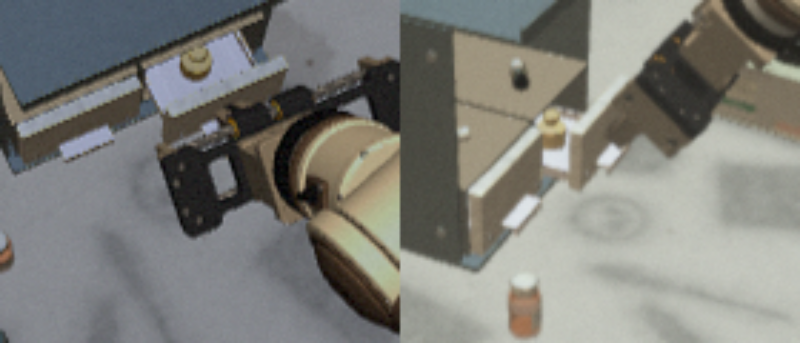

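The drawer is partly closed and the weight is upright near (196,65). The fingertips are on the front above the lip. I'll keep pushing through the detent.

Scaled: 0.026 m is 5.2, 0.022 m is 4.4.

Call:
{"method": "nudge_tcp", "body": {
  "segments": [
    [[0,1.2,0,0.6,0,0,0],[0,2,0,1.2,0,0,0],[0,2.8,0,1.8,0,0,0],[0,3.6,0,2.4,0,0,0],[0,4.4,0,3,0,0,0],[0,5.2,0,3.6,0,0,0]]
  ]
}}

```text
t: 10.25
eef_pos: [0.6005, 0.2197, 0.0524]
ee_rot: [3.141, -0.649, 0.108]
force: [0.5, 0.1, 0.0]
opening: 0.006
gripper_force: 0.0
```

Call:
{"method": "nudge_tcp", "body": {
  "segments": [
    [[0,0.4,0,0.3,0,0,0],[0,0.8,0,0.6,0,0,0],[0,0.8,0,0.6,0,0,0]]
  ]
}}

```text
t: 10.55
eef_pos: [0.6037, 0.2201, 0.0522]
ee_rot: [3.14, -0.646, 0.108]
force: [-20.6, -3.8, 17.4]
opening: 0.003
gripper_force: 10.6
```

Firm contact at 20 N, with the drawer against its stop. I'll back off, then check.

Scaled: -0.11 m is -22, -0.085 m is -17.

Call:
{"method": "nudge_tcp", "body": {
  "segments": [
    [[0,-0.8,0,-0.6,0,0,0],[0,-4,0,-3.2,0,0,0],[0,-10,0,-8,0,0,0],[0,-16,0,-12.4,0,0,0],[0,-22,0,-17,0,0,0],[0,-22,0,-17,0,0,0],[0,-22,0,-17,0,0,0]]
  ]
}}

```text
t: 11.25
eef_pos: [0.4674, 0.2057, 0.0545]
ee_rot: [3.141, -0.651, 0.108]
force: [-0.4, 0.2, 0.1]
opening: 0.004
gripper_force: 0.0
```

Run:
```python
from h import *
a=bot.get_image("top")[110:230,200:340];b=bot.get_image("scene")[130:250,200:340]
cv2.imwrite("pics/m5.png",cv2.cvtColor(cv2.resize(np.hstack([a,b]),(800,343)),cv2.COLOR_RGB2BGR))
```

```text
(no output)
```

View pics/m5.png

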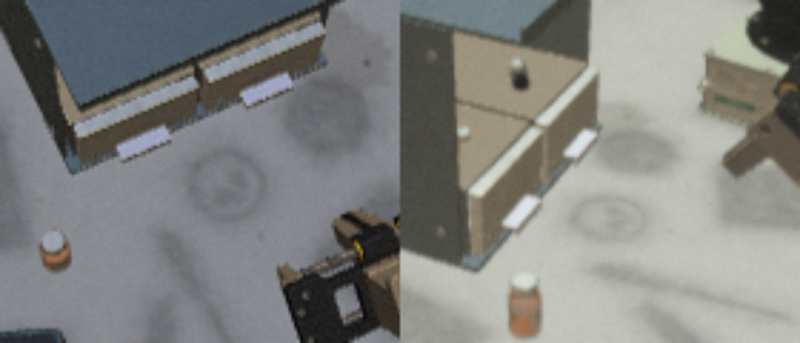

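Both fronts are flush, with their edges in line from (75,130) to (325,30). The vial is still standing in place and the arm is clear, so I'll hand the job in.

```bash
python3 -c "
from plant import bot
print(bot.sign_off())"
```

```text
the job is handed in; nothing more can be done
None
```

The job is handed in, but no verdict was printed: the weight was upright and released in the right-hand drawer when last visible, the drawer is pushed fully home, the left drawer is still shut, and the vial is undisturbed.

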